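# Clamp the blank and hold the cutting die over its outline

## Robot

A 6-joint arm with a two-finger parallel gripper is mounted at the origin on the work surface. World frame = base frame: x ahead of the robot, y to its left, z up, the work surface at z = 0. Lengths are in m, angles in rad, forces in N, time in s.
With the tool pointing down it reaches from about 0.25 to 0.775 m from the base axis. Payload 4 kg.
Tool frame: the origin (TCP) lies at the very end of the fingers, on their centre line; the grasp point (between the pads) lies 19 mm behind it; z points along the fingers, y is the line along which they close (so a half turn about z gives the same grasp; the last joint's range is limited). The gripper opens to 94 mm and grips with 3 to 60 N. Pads are 16 mm wide; open, the fingers measure 119 mm over their backs; the gripper's body (75 mm by 177 mm) begins 78 mm behind the grasp point.
Start: joints at [-1.399, 0.087, 1.371, -0, 1.684, -0.103], TCP at [0.149, -0.529, 0.206] pointing down, gripper open.
Joint ranges: [-3.1, 3.1], [-0.76, 2.03], [0.27, 2.55], [-1.08, 4.22], [0.17, 2.65], [-2.57, 2.57]. Speed limits (rad/s): [2.79, 2.79, 3.14, 3.14, 3.14, 3.14].

## Interface

Orientations are given as [roll, pitch, yaw] about the fixed x, y, z axes, in that order (R = Rz(yaw) Ry(pitch) Rx(roll)).
In Python, from bench import robot gives the robot as it stands. The module is installed in compiled form; this text tells all that it offers.
- The arm moves only by the tool move_arm, never from a script. Its argument "deltas" is one flat list of numbers, 7 for each row, row after row: the turn, a rotation vector about the tool's x, y, z in rad, then the shift along the tool's x, y, z in cm, then the closure, from -1 (fully open) to 1 (shut). A call has 1 to 8 rows; each row is the pose to reach, as a shift and turn from the pose commanded when the call began, along the tool's axes at that moment; what a row does not reach only later rows make up. A row lasts 1/10 s, in which the tool goes at most 50 mm and 8.59 degrees, less where a joint would pass 70% of its speed; a pose out of reach is approached as far as the arm can. A call with a gripper value outside its range is refused whole. The fingers move at their own pace and stop on an object; the grip force is fixed at half the most. Time passes only in rows, so rows that repeat a pose let the fingers close. It gives the time, the measured TCP pose, the force, the opening and the grip force at its end, in the units of the state.
- robot.get_obs(): the state, without advancing time (a new reading comes with each control period).
- robot.snapshot(name): name is "scene" or "top"; returns a dict with "image" (420x560x3 uint8, red, green, blue), "depth" (420x560 float32, m along the optical axis (not along the pixel's ray), 0 where there is no reading), "fov_y" (degrees; the focal length in pixels is half the picture's height over the tangent of half this angle, whatever the lens; pixels are square), "cx", "cy" (the principal point, pixels), "origin" and "orientation" of the camera in the world. Camera axes: x right, y up, looking along -z (the intrinsics and any distortion apply to the point x, -y, -z); pixel columns grow to the right and rows downward; lengths in m; the calibration is good to about 2 mm. A picture is of the moment at which its call begins.
- robot.close_job(): hands the job in; it is judged then, once.
The state is a dict: "time": time; "joint_positions": joint angles; "qvel": joint speeds; "joint_torque": joint torques, N m; "tool_pos": TCP position; "ee_rot": TCP orientation; "wrist_force": force on the tool from outside, world axes, zero at the start; "wrist_torque": the same for the moment, N m; "width": finger opening in m; "finger_force": force on a finger pad.
Only numpy, scipy, OpenCV 4.12 (cv2) and the standard library are available. Lean on these libraries where they do the work, as an engineer would, in place of code of your own. Each camera call takes 0.05 s, during which the arm holds its last target. There are 200 camera calls.

## Task

The stiff tan blank is loaded on the green cutting block: first press the raised hold-down clamp fully down onto it without shifting the blank. Then pick up the long round-ended cutting die, carry it over the top of the mesh guard without touching the guard, and finish still holding it level in the gripper, hovering about 10 mm above the blank, centred on and lined up with the marked outline of the same shape. The die must never touch the blank or the block; leave the round die, the hammer and the pot where they are.

Things in the scene. Friction and masses are not known exactly. Their poses are not given: they have to be found in the camera images.
- clamp (a joint): hinge angle of the hold-down clamp in rad: 0 = lying flat on the 5 mm blank (fully down), grows as the bar's free end rises; starts at 0.5 to 0.9. Stiff hinge with friction: it stays where it is left; about 1 to 4 N on the pad moves it, the blank stops it at 0
- clamp_hinge (a point): point on the clamp's hinge axis, fixed on the block, 10.7 mm above the block's green top, at its far left part. Its axes are the block's: the bar runs from here along -x (towards the robot), the hinge axis is y, z is up
- clamp_pad (a point): centre of the top face of the black press pad (44 x 40 mm) at the free end of the steel clamp bar (24 mm wide, 10 mm thick). In the closed position it lies 180 mm along -x of the hinge and 10 mm above the hinge axis. Its axes turn with the bar: z is normal to the pad's face
- block: fixed cutting block, grey base with green top, 240 x 250 mm, 70 mm high; origin at the centre of its underside on the table, x away from the robot, y to the left, z up
- outline (a point): centre of the white marked outline (a long round-ended shape, 98 x 48 mm), on the top face of the loose tan blank (90 x 160 x 5 mm, 90 g, lying on the block, so its top is 75 mm above the table). The outline's long axis is y, its short axis x, z up. The blank extends 45 mm to either side along x, and along y from -55 mm to +105 mm; the clamp comes down on its +y end
- die_mid (a point): centre (half-way up) of the long round-ended cutting die: an open ring of bare steel, wall 4 mm, 100 mm long along its y, 50 mm wide along its x, 50 mm high along z, standing on the table with its edge down, 0.28 to 0.56 kg; its two long sides are flat and parallel over 50 mm and can be gripped from outside at the middle. Two thin bars cross the top of the ring 20 mm to either side of the middle. A half turn makes no difference
- round_die: the other die, a round steel ring of 72 mm diameter and 50 mm height, origin under its centre; leave alone
- guard: fixed upright mesh guard between the dies and the block: 320 mm long along its x, 12 mm thick along y (feet 60 mm), 120 mm high; origin at the centre of its underside on the table
- hammer: hammer lying on the table, 240 mm long, origin under its middle; leave alone
- pot: small closed pot, 60 mm diameter, 75 mm high, origin under its centre; leave alone

How it is judged:
By the outcome, as a careful person would: the job done as asked, in the order asked, and still so for the second after the job is handed in, while the arm keeps its last pose, push and grip.
It also fails if it takes over 54 s, if anything falls off the work surface, if the arm or the gripper's body presses on something with over 40 N, if the wrist force passes 120 N, or if a joint passes its speed limit or range.

## Working session

There is one attempt and no reset: what is moved stays moved. The work goes in short steps, Python scripts to look and compute and a tool call to move; the robot and the scene stay as the last step left them, time stands still between calls to the robot, and variables do not carry over. Pictures are saved under pics/ and viewed, at most 10 in all, crops included, and the job is handed in when it is done.

Besides the shell and the picture viewer there is one more tool, called by a JSON object that holds its "api" and its "payload", one argument or row to a line. move_arm: Moves the arm, as the interface text tells. Its arguments: {"type":"object","properties":{"deltas":{"type":"array","items":{"type":"number"}}},"required":["deltas"]}

```bash
mkdir -p pics
cat > h.py <<'E'
import numpy as np, cv2, pickle
from bench import robot
from scipy.spatial.transform import Rotation as R
def snap(cam,name):
    s=robot.snapshot(cam); pickle.dump(s,open(f'pics/{name}.pkl','wb'))
    cv2.imwrite(f'pics/{name}.png',s['image'][:,:,::-1]); return s
def load(name): return pickle.load(open(f'pics/{name}.pkl','rb'))
def rot(s):
    o=np.array(s['orientation'],float)
    return o if o.shape==(3,3) else R.from_euler('xyz',o).as_matrix()
def cloud(s):
    h,w=s['depth'].shape; f=h/2/np.tan(np.radians(s['fov_y'])/2)
    v,u=np.mgrid[:h,:w]; d=s['depth'].astype(float)
    P=np.stack([(u-s['cx'])/f*d,-(v-s['cy'])/f*d,-d],-1)
    W=P@rot(s).T+np.array(s['origin']); W[d<=0]=np.nan; return W
def crop(name,u0,v0,u1,v1,k,out):
    im=cv2.imread(f'pics/{name}.png')[v0:v1,u0:u1]
    cv2.imwrite(f'pics/{out}.png',cv2.resize(im,None,fx=k,fy=k,interpolation=cv2.INTER_CUBIC))
E
python3 - <<'E'
from h import *
a=snap('scene','s0');b=snap('top','t0')
for s in(a,b): print({k:v for k,v in s.items() if k not in('image','depth')})
print(robot.get_obs())
E
```

```text
{'fov_y': 46.14261030731252, 'cx': 278.4360995417875, 'cy': 207.43109701465394, 'origin': array([1.04936469, 0.42516823, 1.04487909]), 'orientation': array([0.60364558, 0.00710935, 2.37994539])}
{'fov_y': 44.180145742788184, 'cx': 281.1514643395527, 'cy': 210.08378478692345, 'origin': array([ 0.46490306, -0.08747682,  1.57121258]), 'orientation': array([ 0.08505662,  0.01621384, -1.54858486])}
{'time': 0.1, 'joint_positions': array([-1.39911543e+00,  8.78898214e-02,  1.37207696e+00, -3.41192807e-05,
        1.68356356e+00, -1.03072829e-01]), 'qvel': array([-0.00114118, -0.00065972, -0.0030557 ,  0.00105702, -0.00084518,
        0.00064271]), 'joint_torque': array([ 1.56365681e-03, -3.41251087e+01, -3.03305376e+01,  7.18959561e-02,
        3.03834002e-02, -9.49014452e-05]), 'tool_pos': array([ 0.1491373 , -0.52890053,  0.2044297 ]), 'ee_rot': array([-3.13966176e+00, -1.65639338e-04,  2.74749755e-01]), 'wrist_force': array([-0.14928455, -0.35444362,  0.56107899]), 'wrist_torque': array([-0.08481652,  0.05787076,  0.01932404]), 'finger_force': 0.0, 'width': 0.09377816345277566}
```

View pics/t0.png

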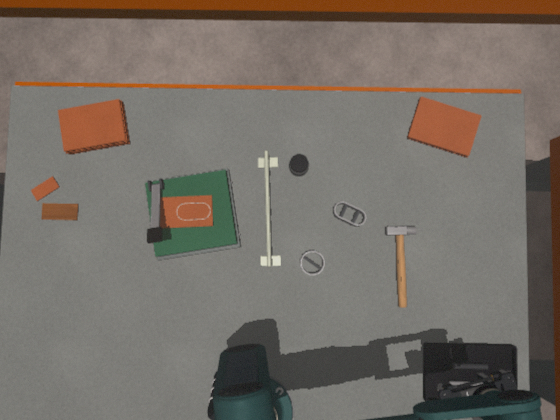

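View pics/s0.png

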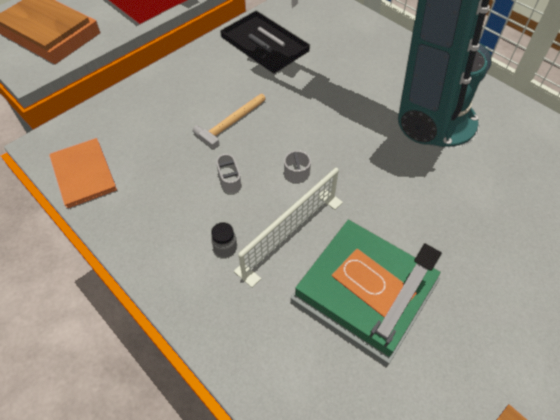

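Top view: the block is at about (195,213), the outline at (193,211), the clamp pad at (154,235) and its hinge at (155,183). The long die is at (349,213), the guard at column 268, the round die at (312,262) and the pot at (299,165). I'll enlarge the block and the die next.

Run:
```python
from h import *
crop('t0',140,160,250,265,5,'c1'); 
crop('t0',325,190,375,235,10,'c2')
a=cv2.imread('pics/c1.png');b=cv2.imread('pics/c2.png')
cv2.imwrite('pics/c1.png',a)
W=cloud(load('t0'))
for n,(u,v) in dict(pad=(154,235),hinge=(155,185),bar=(156,205),out=(193,211),outl=(193,204),guardT=(267,155),guardB=(269,262),guardM=(268,210),pot=(299,164),table=(349,250)).items(): print(n,W[v,u].round(4))
# die points
w=W[195:232,328:372].reshape(-1,3); m=(w[:,2]>.03)&(w[:,2]<.08); q=w[m][:,:2]
print('die top',w[m][:,2].mean(),m.sum()); r=cv2.minAreaRect(q.astype(np.float32)*1000); print(r)
# outline white pixels
im=load('t0')['image'].astype(int); S=np.zeros(im.shape[:2],bool); S[198:224,165:214]=1
wh=S&(im[...,2]>110)&(im[...,2]>im[...,0]*.6); print(wh.sum()); p=W[wh]; print(p[:,2].mean(),cv2.minAreaRect(p[:,:2].astype(np.float32)*1000))
tan=S&(im[...,0]>im[...,1]*1.4); p=W[tan];print('blank',cv2.minAreaRect(p[:,:2].astype(np.float32)*1000), p[:,2].mean())
# green top
g=(im[...,1]>im[...,0]*1.3)&(im[...,1]>im[...,2]*1.1)&(abs(W[...,2]-.07)<.012); g[:160]=0;g[265:]=0;g[:,:140]=0;g[:,245:]=0
p=W[g];print('block',cv2.minAreaRect(p[:,:2].astype(np.float32)*1000), np.median(p[:,2]))
# round die
w=W[245:280,295:330].reshape(-1,3);m=(w[:,2]>.035)&(w[:,2]<.08);print('round',cv2.minEnclosingCircle(w[m][:,:2].astype(np.float32)*1000))
w=W[145:275,255:280].reshape(-1,3);m=(w[:,2]>.09);print('guard',cv2.minAreaRect(w[m][:,:2].astype(np.float32)*1000),w[m][:,2].max())
```

```text
pad [0.5082 0.2778 0.1859]
hinge [0.6557 0.3059 0.0917]
bar [0.5946 0.2914 0.1267]
out [0.5836 0.1954 0.0787]
outl [0.604  0.1962 0.0785]
guardT [ 0.7447 -0.0174  0.1184]
guardB [ 0.4419 -0.0305  0.1202]
guardM [ 0.5876 -0.0242  0.1198]
pot [ 0.7284 -0.1096  0.0739]
table [ 0.4815 -0.266   0.0067]
die top 0.04788537983069601 245
((588.0957641601562, -262.05804443359375), (98.62946319580078, 51.18989944458008), 65.94200134277344)
42
0.07548964475996357 ((584.833251953125, 195.08148193359375), (51.60381317138672, 98.06500244140625), 3.715881586074829)
blank ((585.1339111328125, 209.42034912109375), (74.0082015991211, 139.12643432617188), 1.2846752405166626) nan
block ((579.82958984375, 204.86843872070312), (219.3151092529297, 240.86883544921875), 10.43032169342041) 0.07079333654360476
round ((441.02630615234375, -154.90707397460938), 35.6786003112793)
guard ((592.4810791015625, -22.63817596435547), (329.5271301269531, 12.268892288208008), 2.9863994121551514) 0.12909762593545504
```

View pics/c1.png

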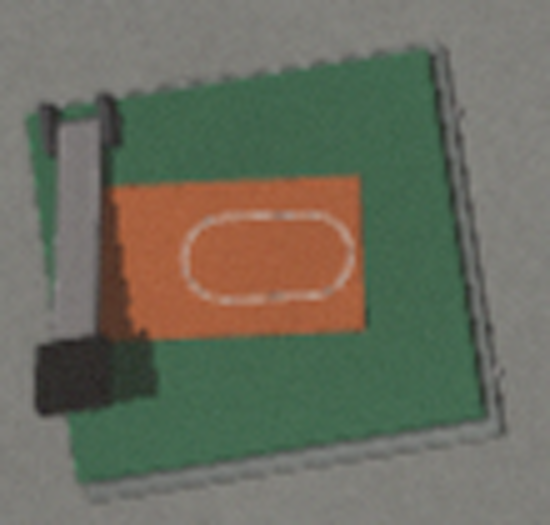

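View pics/c2.png

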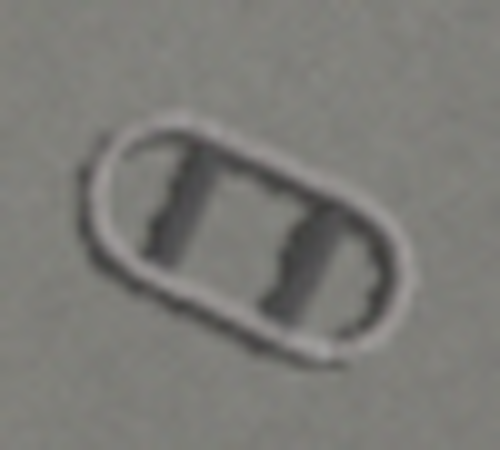

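c1 shows the outline centred at crop (268,258), with the blank's right edge from (360,177) to (366,329). The hinge is at about (80,118) and the block's tilt is about 10°. c2 shows the die lying at an angle, with the bars across its top clearly visible.

```bash
cat >> h.py <<'E'
def ray(s,u,v,z):
    h=s['depth'].shape[0]; f=h/2/np.tan(np.radians(s['fov_y'])/2)
    d=rot(s)@np.array([(u-s['cx'])/f,-(v-s['cy'])/f,-1]); o=np.array(s['origin']); return (o+d*(z-o[2])/d[2])[:2]
def go(p,yaw):
    "delta (turn rotvec, shift cm) from the measured pose to a tool-down pose"
    o=robot.get_obs(); A=R.from_euler('xyz',o['ee_rot']); B=R.from_euler('xyz',[np.pi,0,yaw])
    print('t',o['time'],'pos',np.round(o['tool_pos'],4),'rpy',np.round(o['ee_rot'],4),'F',np.round(o['wrist_force'],1),'w',round(o['width'],4))
    print('turn',(A.inv()*B).as_rotvec().round(4),'shift',(A.inv().apply(np.array(p)-o['tool_pos'])*100).round(2))
E
python3 - <<'E'
from h import *
s=load('t0')
g=lambda x,y,z:ray(s,140+(x-2)/5,160+(y-2)/5,z)
for n,L,z in(('outline ends/sides',[(183,260),(353,256),(268,214),(270,300)],.075),('blank TR,BR,TL,BL',[(360,177),(366,329),(110,186),(150,338)],.075),('block',[(28,115),(432,48),(488,418),(78,482)],.07),('hinge',[(80,118)],.09),('pad',[(72,375)],.186)):
    P=np.array([g(x,y,z) for x,y in L]); print(n,P.round(4).tolist())
    if len(L)==4: print([round(np.degrees(np.arctan2(*(P[b]-P[a])[::-1])),1) for a,b in((0,1),(2,3),(0,2),(1,3))])
# scene camera cross-check of die & outline
W=cloud(load('s0')); 
w=W[150:192,212:246].reshape(-1,3); m=(w[:,2]>.042)&(w[:,2]<.06); print(m.sum(),cv2.minAreaRect(w[m][:,:2].astype(np.float32)*1000))
w=W[230:345,370:445].reshape(-1,3); m=(w[:,2]>.17); print('pad scene',w[m].mean(0))
go([.5,.278,.26],np.pi/2)
E
```

```text
outline ends/sides [[0.5811, 0.245], [0.5855, 0.1459], [0.609, 0.1964], [0.5589, 0.1934]]
[np.float64(-87.5), np.float64(-176.6), np.float64(-60.1), np.float64(119.3)]
blank TR,BR,TL,BL [[0.6318, 0.1434], [0.5432, 0.1369], [0.6236, 0.2895], [0.5353, 0.2625]]
[np.float64(-175.8), np.float64(-163.0), np.float64(93.2), np.float64(93.6)]
block [[0.665, 0.3409], [0.7095, 0.1044], [0.4933, 0.065], [0.451, 0.3022]]
[np.float64(-79.4), np.float64(100.1), np.float64(-121.9), np.float64(142.6)]
hinge [[0.6612, 0.3049]]
pad [[0.5093, 0.2778]]
280 ((589.0338134765625, -259.0677490234375), (101.85263061523438, 50.30794906616211), 65.01307678222656)
pad scene [0.51211159 0.28140643 0.18315803]
t 0.1 pos [ 0.1491 -0.5289  0.2044] rpy [-3.1397e+00 -2.0000e-04  2.7470e-01] F [-0.1 -0.4  0.6] w 0.0938
turn [-0.0015 -0.0014 -1.296 ] shift [ 55.66 -68.16  -5.42]
```

{"api": "move_arm", "payload": {
  "deltas": [0,0,-1.296,55.7,-68.2,-5.4,1,0,0,-1.296,55.7,-68.2,-5.4,1,0,0,-1.296,55.7,-68.2,-5.4,1,0,0,-1.296,55.7,-68.2,-5.4,1,0,0,-1.296,55.7,-68.2,-5.4,1,0,0,-1.296,55.7,-68.2,-5.4,1,0,0,-1.296,55.7,-68.2,-5.4,1,0,0,-1.296,55.7,-68.2,-5.4,1]
}}

```text
time: 0.9
tool_pos: [0.3085, -0.1613, 0.2298]
ee_rot: [3.141, 0.0, 1.48]
wrist_force: [0.6, 0.2, 0.1]
width: 0.0335
finger_force: 0.0
```

```bash
python3 -c "
from h import *
go([.5,.278,.26],np.pi/2)"
```

```text
t 0.9 pos [ 0.3085 -0.1613  0.2298] rpy [3.1412e+00 1.0000e-04 1.4800e+00] F [0.6 0.2 0.1] w 0.0335
turn [ 0.0004  0.0001 -0.0908] shift [45.48 15.09 -3.02]
```

{"api": "move_arm", "payload": {
  "deltas": [0,0,-0.08,45,15,-3,1,0,0,-0.08,45,15,-3,1,0,0,-0.08,45,15,-3,1,0,0,-0.08,45,15,-3,1,0,0,-0.08,45,15,-3,1,0,0,-0.08,45,15,-3,1,0,0,-0.08,45,15,-3,1,0,0,-0.08,45,15,-3,1]
}}

```text
time: 1.7
tool_pos: [0.4705, 0.2038, 0.2548]
ee_rot: [-3.141, 0.001, 1.556]
wrist_force: [0.6, -0.3, 0.5]
width: 0.0008
finger_force: 0.0
```

{"api": "move_arm", "payload": {
  "deltas": [0,0,0,0,0,0,1,0,0,0,0,0,0,1,0,0,0,0,0,0,1]
}}

```text
time: 2.0
tool_pos: [0.4699, 0.2006, 0.255]
ee_rot: [-3.141, 0.001, 1.554]
wrist_force: [0.3, -1.0, -0.1]
width: 0.0001
finger_force: 0.0
```

```bash
python3 -c "
from h import *
go([.508,.278,.195],np.pi/2)"
```

```text
t 2.0 pos [0.4699 0.2006 0.255 ] rpy [-3.1409e+00  9.0000e-04  1.5539e+00] F [ 0.3 -1.  -0.1] w 0.0001
turn [-0.0007  0.0009 -0.0169] shift [7.8  3.68 5.99]
```

{"api": "move_arm", "payload": {
  "deltas": [0,0,-0.017,4,2,1,1,0,0,-0.017,7.8,3.9,3,1,0,0,-0.017,7.8,3.9,5,1,0,0,-0.017,7.8,3.9,6,1,0,0,-0.017,7.8,3.9,6,1,0,0,-0.017,7.8,3.9,6,1]
}}

```text
time: 2.6
tool_pos: [0.5108, 0.2777, 0.1967]
ee_rot: [3.14, -0.001, 1.57]
wrist_force: [-0.0, -0.3, 0.1]
width: 0.0006
finger_force: 0.0
```

Run:
```python
from h import *
s=snap('scene','s1')
crop('s1',330,200,490,330,5,'c3')
for p in ([.510,.279,.185],[.499,.276,.16],[.489,.2745,.135],[.483,.273,.1086],[.481,.273,.0907]): go(p,np.pi/2)
```

```text
t 2.65 pos [0.5111 0.2781 0.1973] rpy [ 3.1386e+00 -1.1000e-03  1.5701e+00] F [-0.7 -0.7  0. ] w 0.0002
turn [ 0.003  -0.0011 -0.0007] shift [ 0.09 -0.11  1.23]
t 2.65 pos [0.5111 0.2781 0.1973] rpy [ 3.1386e+00 -1.1000e-03  1.5701e+00] F [-0.7 -0.7  0. ] w 0.0002
turn [ 0.003  -0.0011 -0.0007] shift [-0.21 -1.22  3.73]
t 2.65 pos [0.5111 0.2781 0.1973] rpy [ 3.1386e+00 -1.1000e-03  1.5701e+00] F [-0.7 -0.7  0. ] w 0.0002
turn [ 0.003  -0.0011 -0.0007] shift [-0.37 -2.23  6.22]
t 2.65 pos [0.5111 0.2781 0.1973] rpy [ 3.1386e+00 -1.1000e-03  1.5701e+00] F [-0.7 -0.7  0. ] w 0.0002
turn [ 0.003  -0.0011 -0.0007] shift [-0.52 -2.83  8.86]
t 2.65 pos [0.5111 0.2781 0.1973] rpy [ 3.1386e+00 -1.1000e-03  1.5701e+00] F [-0.7 -0.7  0. ] w 0.0002
turn [ 0.003  -0.0011 -0.0007] shift [-0.52 -3.04 10.65]
```

View pics/c3.png

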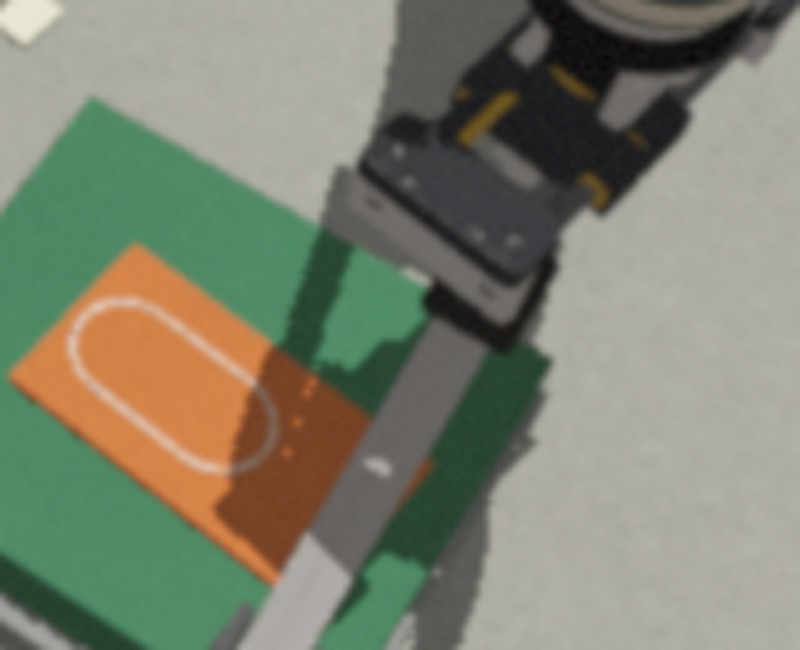

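The gripper sits over the black pad at crop (490,310). Now I'll press down along the pad's arc.

{"api": "move_arm", "payload": {
  "deltas": [0,0,0,0.1,-0.1,1.2,1,0,0,0,0,-0.6,2.4,1,0,0,0,-0.2,-1.2,3.7,1,0,0,0,-0.3,-1.8,5.0,1,0,0,0,-0.4,-2.2,6.2,1,0,0,0,-0.5,-2.6,7.5,1,0,0,0,-0.5,-2.8,8.7,1,0,0,0,-0.5,-2.9,9.4,1]
}}

```text
time: 3.45
tool_pos: [0.4811, 0.2735, 0.0997]
ee_rot: [-3.141, 0.001, 1.572]
wrist_force: [1.1, -1.2, 1.6]
width: 0.0003
finger_force: 0.7
```

{"api": "move_arm", "payload": {
  "deltas": [0,0,0,0,0,0.4,1,0,0,0,0,0,0.8,1,0,0,0,0,0,1.0,1,0,0,0,0,0,1.0,1]
}}

```text
time: 3.85
tool_pos: [0.4816, 0.274, 0.0908]
ee_rot: [-3.141, 0.0, 1.572]
wrist_force: [-0.6, 0.0, -0.0]
width: 0.0002
finger_force: 0.0
```

{"api": "move_arm", "payload": {
  "deltas": [0,0,0,0,0,0.2,1,0,0,0,0,0,0.2,1]
}}

```text
time: 4.05
tool_pos: [0.482, 0.2742, 0.0899]
ee_rot: [3.14, -0.0, 1.572]
wrist_force: [-1.5, 0.3, 2.9]
width: 0.0003
finger_force: 1.4
```

Run:
```python
from h import *
s=snap('scene','s2'); crop('s2',330,200,490,330,5,'c4'); go([.481,.273,.0907],np.pi/2)
W=cloud(s); print([W[v,u].round(4).tolist() for u,v in ((412,285),(420,275),(400,300))])
```

```text
t 4.1 pos [0.482  0.2742 0.0899] rpy [ 3.1404e+00 -5.0000e-04  1.5718e+00] F [-0.2  0.4  3.1] w 0.0004
turn [ 0.0012 -0.0005  0.001 ] shift [-0.12 -0.1  -0.08]
[[0.5299, 0.2836, 0.0828], [0.5614, 0.2974, 0.1926], [0.5774, 0.288, 0.0864]]
```

View pics/c4.png

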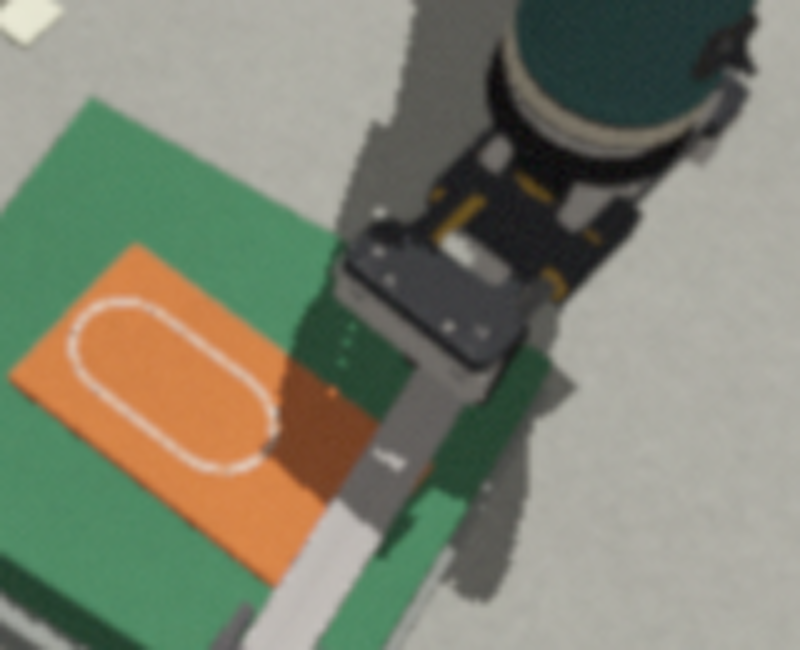

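The blank is unmoved, with its corners still at (135,243) and (10,377). The bar is nearly flat, so I'll press until it's firm.

{"api": "move_arm", "payload": {
  "deltas": [0,0,0,0,0,0.2,1,0,0,0,0,0,0.2,1]
}}

```text
time: 4.3
tool_pos: [0.4821, 0.2742, 0.0898]
ee_rot: [3.14, -0.001, 1.572]
wrist_force: [-3.3, -1.9, 10.1]
width: 0.0007
finger_force: 5.2
```

{"api": "move_arm", "payload": {
  "deltas": [0,0,0,0,0,0.2,1,0,0,0,0,0,0.2,1]
}}

```text
time: 4.5
tool_pos: [0.4821, 0.2742, 0.0897]
ee_rot: [3.139, -0.001, 1.572]
wrist_force: [-6.6, -2.9, 17.9]
width: 0.0006
finger_force: 8.6
```

Travel stopped at z = 0.0897 while the force rose to 18 N, so the clamp is fully down. Next I'll retract and travel to above the die.

{"api": "move_arm", "payload": {
  "deltas": [0,0,0,0,0,-2,1,0,0,0,0,0,-7,1,0,0,0,0,0,-11,0,0,0,0.1,-5,1,-13,-1,0,0,0.2,-10,2,-13,-1,0,0,0.3,-15,3,-13,-1,0,0,0.43,-20,4,-13,-1,0,0,0.43,-25,5,-13,-1]
}}

```text
time: 5.3
tool_pos: [0.5305, 0.0305, 0.2151]
ee_rot: [3.141, -0.0, 1.14]
wrist_force: [1.2, -0.2, -0.4]
width: 0.0448
finger_force: 0.0
```

```bash
python3 -c "
from h import *
go([.5885,-.261,.2],1.143)"
```

```text
t 5.3 pos [0.5305 0.0305 0.2151] rpy [ 3.1407e+00 -4.0000e-04  1.1401e+00] F [ 1.2 -0.2 -0.4] w 0.0448
turn [ 0.0009 -0.0004 -0.0029] shift [-24.06  17.44   1.52]
```

{"api": "move_arm", "payload": {
  "deltas": [0,0,0,-4,2.9,0,-1,0,0,0,-8,5.8,0,-1,0,0,0,-12,8.7,0,-1,0,0,0,-16,11.6,0,-1,0,0,0,-20,14.5,1,-1,0,0,0,-24,17.4,1.5,-1,0,0,0,-24,17.4,1.5,-1,0,0,0,-24,17.4,1.5,-1]
}}

```text
time: 6.1
tool_pos: [0.5883, -0.2593, 0.1987]
ee_rot: [-3.139, -0.001, 1.14]
wrist_force: [-0.4, 0.6, -0.2]
width: 0.0941
finger_force: 0.0
```

Run:
```python
from h import *
go([.5885,-.261,.008],1.143)
s=snap('top','t1'); snap('scene','s3')
crop('t1',140,160,250,265,5,'a'); crop('s3',330,200,490,330,4,'b')
a=cv2.imread('pics/a.png');b=cv2.imread('pics/b.png');a=cv2.resize(a,(400,382));b=cv2.resize(b,(400,325));b=cv2.copyMakeBorder(b,0,57,0,0,0)
cv2.imwrite('pics/c5.png',np.hstack([a,b]))
W=cloud(s)
def zs(W,c,r=.008):
    m=np.hypot(W[...,0]-c[0],W[...,1]-c[1])<r; return np.nanmedian(W[m][:,2]).round(4),m.sum()
for t in np.arange(0,200,20)/1000: print(t,zs(W,(.658-.983*t,.306-.184*t)),zs(cloud(load('s3')),(.658-.983*t,.306-.184*t)))
```

```text
t 6.1 pos [ 0.5883 -0.2593  0.1987] rpy [-3.1393e+00 -7.0000e-04  1.1397e+00] F [-0.4  0.6 -0.2] w 0.0941
turn [-0.0023 -0.0007 -0.0033] shift [-0.16  0.14 19.07]
0.0 (np.float64(0.0847), np.int64(22)) (np.float64(0.0833), np.int64(68))
0.02 (np.float64(0.0856), np.int64(24)) (np.float64(0.0848), np.int64(45))
0.04 (np.float64(0.0868), np.int64(22)) (np.float64(0.084), np.int64(47))
0.06 (np.float64(0.0871), np.int64(24)) (np.float64(0.0842), np.int64(47))
0.08 (np.float64(0.0868), np.int64(23)) (np.float64(0.0842), np.int64(46))
0.1 (np.float64(0.0856), np.int64(25)) (np.float64(0.0839), np.int64(41))
0.12 (np.float64(0.086), np.int64(25)) (np.float64(0.0846), np.int64(41))
0.14 (np.float64(0.0852), np.int64(23)) (np.float64(0.0837), np.int64(38))
0.16 (np.float64(0.0871), np.int64(22)) (np.float64(0.0858), np.int64(46))
0.18 (np.float64(0.0905), np.int64(24)) (np.float64(0.0886), np.int64(38))
```

View pics/c5.png

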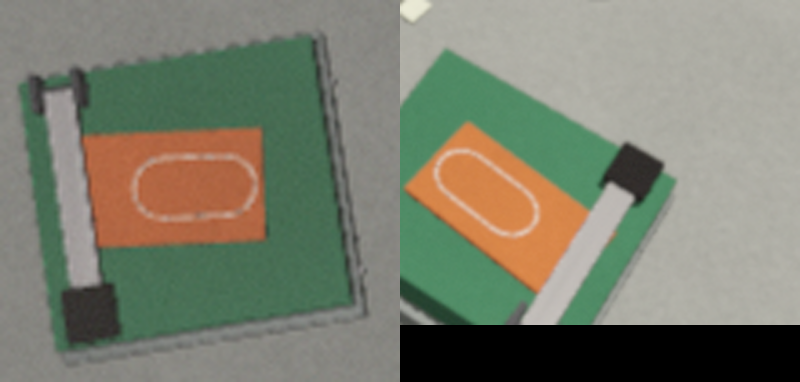

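The clamp lies flat and the blank hasn't moved. Now I'll descend on the die.

{"api": "move_arm", "payload": {
  "deltas": [0,0,0,-0.1,0.1,4,-1,0,0,0,-0.1,0.1,8,-1,0,0,0,-0.1,0.1,12,-1,0,0,0,-0.1,0.1,14.5,-1,0,0,0,-0.1,0.1,16.5,-1,0,0,0,-0.1,0.1,18,-1,0,0,0,-0.1,0.1,18.9,-1,0,0,0,-0.1,0.1,18.9,-1]
}}

```text
time: 7.0
tool_pos: [0.5888, -0.2586, 0.0105]
ee_rot: [-3.14, -0.0, 1.143]
wrist_force: [0.7, -0.0, -0.7]
width: 0.0939
finger_force: 0.0
```

{"api": "move_arm", "payload": {
  "deltas": [0,0,0,0,0,0,0.3,0,0,0,0,0,0,0.3,0,0,0,0,0,0,0.3,0,0,0,0,0,0,0.3,0,0,0,0,0,0,0.3,0,0,0,0,0,0,0.3,0,0,0,0,0,0,1,0,0,0,0,0,0,1]
}}

```text
time: 7.8
tool_pos: [0.5891, -0.2598, 0.0114]
ee_rot: [3.142, 0.0, 1.142]
wrist_force: [-0.8, 0.6, 0.4]
width: 0.0499
finger_force: 30.0
```

Run:
```python
from h import *
go([.5885,-.261,.2],1.143)
for c in('t0','t1'):
    s=load(c);W=cloud(s);im=s['image'].astype(int); S=np.zeros(im.shape[:2],bool); S[198:224,172:212]=1
    r=im[...,2]/(im[...,0]+1); wh=S&(r>.42)&(im[...,0]>120)
    # fit: outline pixels -> plane z=.075
    v,u=np.nonzero(wh); P=np.array([ray(s,a,b,.075) for a,b in zip(u,v)],np.float32)*1000
    print(c,len(P),cv2.minAreaRect(P),(P.min(0)+P.max(0))/2)
```

```text
t 7.8 pos [ 0.5891 -0.2598  0.0114] rpy [3.1415e+00 2.0000e-04 1.1417e+00] F [-0.8  0.6  0.4] w 0.0499
turn [ 0.0001  0.0002 -0.0013] shift [ -0.14   0.   -18.86]
t0 204 ((585.1663818359375, 193.7237548828125), (58.230247497558594, 109.03132629394531), 9.642203330993652) [589.9977  196.63821]
t1 203 ((585.135009765625, 193.90847778320312), (58.230247497558594, 109.40603637695312), 9.642203330993652) [589.9977  196.73712]
```

{"api": "move_arm", "payload": {
  "deltas": [0,0,0,0,0,-0.5,1,0,0,0,0,0,-2,1,0,0,0,0,0,-5,1,0,0,0,0,0,-9,1,0,0,0,0,0,-13,1,0,0,0,0,0,-17,1,0,0,0,0,0,-20,1,0,0,0,0,0,-21,1]
}}

```text
time: 8.6
tool_pos: [0.5905, -0.2603, 0.2271]
ee_rot: [3.133, 0.001, 1.142]
wrist_force: [0.6, 0.1, -3.0]
width: 0.0498
finger_force: 30.0
```

Run:
```python
from h import *
s=snap('scene','s4'); crop('s4',170,60,310,200,4,'c6')
go([.5837,.1955,.22],np.pi/2+.06)
# outline from t0 by fitting: white-ness vs local tan
for c in('t0','t1'):
    s=load(c);im=s['image'].astype(float); r=im[...,2]/(im[...,0]+1)
    print(np.percentile(r[204:220,180:206],[5,50,80,90,95]))
    S=np.zeros(r.shape,bool);S[199:224,173:214]=1
    for th in(.5,.6,.7):
        v,u=np.nonzero(S&(r>th)&(im[...,0]>130)); 
        if len(u)<5: continue
        P=np.array([ray(s,a,b,.075) for a,b in zip(u,v)],np.float32)*1000
        C,sv,V=np.linalg.svd(P-P.mean(0)); print(c,th,len(P),P.mean(0),(P.min(0)+P.max(0))/2,P.max(0)-P.min(0),cv2.minAreaRect(P),np.degrees(np.arctan2(V[0,1],V[0,0])))
```

```text
t 8.65 pos [ 0.5904 -0.2603  0.2265] rpy [3.1337e+00 6.0000e-04 1.1419e+00] F [ 0.3 -0.8 -2.6] w 0.0498
turn [ 0.0076  0.0025 -0.4889] shift [ 41.17 -19.57   0.47]
[0.35365854 0.37349398 0.38690476 0.53333781 0.58522727]
t0 0.5 158 [584.9044  195.15205] [583.9934  196.10878] [53.751953 99.6409  ] ((583.9458618164062, 196.10964965820312), (52.578575134277344, 99.41558837890625), 1.2113033533096313) -88.42689
t0 0.6 68 [586.486   192.60791] [583.93335 194.69725] [53.631836 96.619934] ((584.825927734375, 194.67945861816406), (51.6712646484375, 96.90160369873047), 4.577272415161133) -89.084526
[0.3583815  0.37640449 0.38983051 0.53368403 0.58521672]
t1 0.5 165 [584.60486 193.96202] [583.9626  193.04819] [ 53.8136  105.76207] ((584.0086669921875, 193.14149475097656), (52.578575134277344, 105.35317993164062), 1.2113033533096313) -89.43129
t1 0.6 69 [587.54   195.1964] [583.93335 194.69725] [53.631836 96.619934] ((584.8206176757812, 194.74636840820312), (51.6712646484375, 96.76734161376953), 4.577272415161133) -90.14842
```

View pics/c6.png

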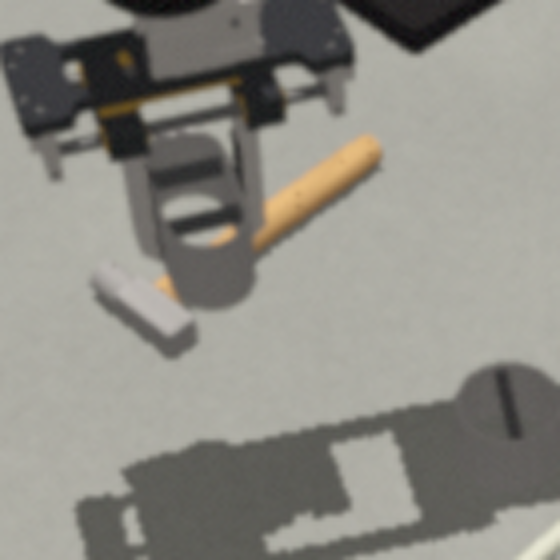

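The die is held level in the gripper. Next I'll carry it over the guard at z = 0.226, with the die's bottom at about 0.215.

{"api": "move_arm", "payload": {
  "deltas": [0,0,-0.04,2,-1,0,1,0,0,-0.1,5,-2.4,0,1,0,0,-0.16,8,-3.8,0,1,0,0,-0.22,11,-5.2,0,1,0,0,-0.28,14,-6.7,0,1,0,0,-0.34,17,-8.1,0,1,0,0,-0.4,20,-9.5,0,1,0,0,-0.46,23,-10.9,0,1]
}}

```text
time: 9.45
tool_pos: [0.5843, -0.0037, 0.2183]
ee_rot: [-3.137, -0.001, 1.604]
wrist_force: [0.1, 0.3, -3.7]
width: 0.0495
finger_force: 30.0
```

```bash
cat > blank.py <<'E'
from h import *
def blank(c,box):
    s=load(c);im=s['image'].astype(int);m=np.zeros(im.shape[:2],bool);u0,v0,u1,v1=box
    m[v0:v1,u0:u1]=((im[...,0]>im[...,2]*1.3)&(im[...,0]>90))[v0:v1,u0:u1]
    m=cv2.morphologyEx(m.astype(np.uint8),cv2.MORPH_CLOSE,np.ones((5,5)))
    n,l,st,_=cv2.connectedComponentsWithStats(m); m=(l==1+st[1:,4].argmax())
    v,u=np.nonzero(m); P=np.array([ray(s,a,b,.075) for a,b in zip(u,v)])
    yaw=.06
    for _ in range(4):
        c_,s_=np.cos(yaw),np.sin(yaw); Q=P@np.array([[c_,-s_],[s_,c_]])  # into blank axes
        end=Q[:,1].min(); b=np.arange(end+.012,end+.10,.004); B=[(t,*[f(Q[abs(Q[:,1]-t)<.002,0]) for f in(np.min,np.max)]) for t in b]
        B=np.array(B); k=[np.polyfit(B[:,0],B[:,i],1)[0] for i in(1,2)]; yaw-=np.mean(k)
    mid=B[:,1:].mean(); wid=(B[:,2]-B[:,1]).mean()
    e=np.median([Q[abs(Q[:,0]-x)<.002,1].min() for x in np.arange(mid-.035,mid+.035,.004)])-(wid<1)*(.090-wid)/2
    C=np.array([[c_,-s_],[s_,c_]])@[mid,e+.055]
    print(c,'yaw deg',np.degrees(yaw),'slopes',k,'width',wid,'centre',C.round(4))
E
python3 - <<'E'
from blank import *
blank('t1',(150,185,225,240)); blank('s3',(325,240,420,330))
go([.5837,.1955,.22],np.pi/2+.06)
E
```

```text
t1 yaw deg 3.9533623816603147 slopes [np.float64(0.0017369364152134221), np.float64(-0.0021498806439757562)] width 0.09028554564091897 centre [0.5841 0.1961]
s3 yaw deg 3.5984087310987887 slopes [np.float64(0.00010429905920691902), np.float64(-9.81473248304406e-05)] width 0.09310671136619152 centre [0.585 0.198]
t 9.45 pos [ 0.5843 -0.0037  0.2183] rpy [-3.1368e+00 -6.0000e-04  1.6042e+00] F [ 0.1  0.3 -3.7] w 0.0495
turn [-0.0048 -0.0007 -0.0266] shift [19.91  0.61 -0.16]
```

{"api": "move_arm", "payload": {
  "deltas": [0,0,-0.03,3,0.1,0,1,0,0,-0.032,7,0.3,0,1,0,0,-0.032,10.5,0.4,0,1,0,0,-0.032,14,0.5,1,1,0,0,-0.032,17,0.6,2.5,1,0,0,-0.032,19,0.7,4,1,0,0,-0.032,20,0.7,5,1,0,0,-0.032,20,0.7,5.5,1]
}}

```text
time: 10.25
tool_pos: [0.5847, 0.1956, 0.1626]
ee_rot: [-3.136, 0.001, 1.636]
wrist_force: [-0.5, 0.4, -3.5]
width: 0.0499
finger_force: 30.0
```

{"api": "move_arm", "payload": {
  "deltas": [0,0,0,0,0,0,1,0,0,0,0,0,0,1,0,0,0,0,0,0,1]
}}

```text
time: 10.55
tool_pos: [0.5871, 0.1939, 0.1673]
ee_rot: [3.14, 0.0, 1.632]
wrist_force: [0.4, 0.5, -3.6]
width: 0.0498
finger_force: 30.0
```

Run:
```python
from h import *
a=snap('scene','s5'); b=snap('top','t2')
crop('s5',325,190,445,310,4,'a');crop('t2',150,170,240,260,4,'b')
A=cv2.imread('pics/a.png');B=cv2.resize(cv2.imread('pics/b.png'),(320,480));B=cv2.resize(cv2.imread('pics/b.png'),(320,320));B=cv2.copyMakeBorder(B,0,160,0,0,0)
cv2.imwrite('pics/c7.png',np.hstack([A,B]))
go([.5845,.1965,.0964],1.636)
# die rim points: around expected top z
o=robot.get_obs();zt=o['tool_pos'][2]-.0114+.05;print('rim z expected',zt)
for n,s in(('s5',a),('t2',b)):
    W=cloud(s); d=W[...,:2]-o['tool_pos'][:2]; c,si=np.cos(.0655),np.sin(.0655)
    x=d[...,0]*c+d[...,1]*si; y=-d[...,0]*si+d[...,1]*c
    k=(abs(x)<.035)&(abs(y)<.065)&(abs(y)>.022)&(abs(W[...,2]-zt)<.008)
    print(n,k.sum(),'y range',np.nanmin(y[k]),np.nanmax(y[k]),'x',np.nanmin(x[k]),np.nanmax(x[k]))
    for sg in(-1,1):
        q=k&(y*sg>.03);
        if q.sum():print(sg,q.sum(),'z',np.nanmedian(W[q][:,2]),'yext',np.abs(y[q]).max())
```

```text
t 10.65 pos [0.587  0.1942 0.1673] rpy [ 3.1397e+00 -1.0000e-04  1.6325e+00] F [ 0.8  0.1 -3.8] w 0.05
turn [ 0.0019 -0.0001 -0.0035] shift [ 0.25 -0.25  7.09]
rim z expected 0.205907519931665
s5 148 y range -0.033739610875179446 0.048971617778325593 x -0.024209816706436744 0.02780290112530951
-1 1 z 0.20507718951669673 yext 0.033739610875179446
1 94 z 0.20436658599048535 yext 0.048971617778325593
t2 93 y range -0.05224201052756412 -0.022054921171622045 x -0.025883673737482567 0.022172681609916135
-1 47 z 0.2063620220948188 yext 0.05224201052756412
```

View pics/c7.png

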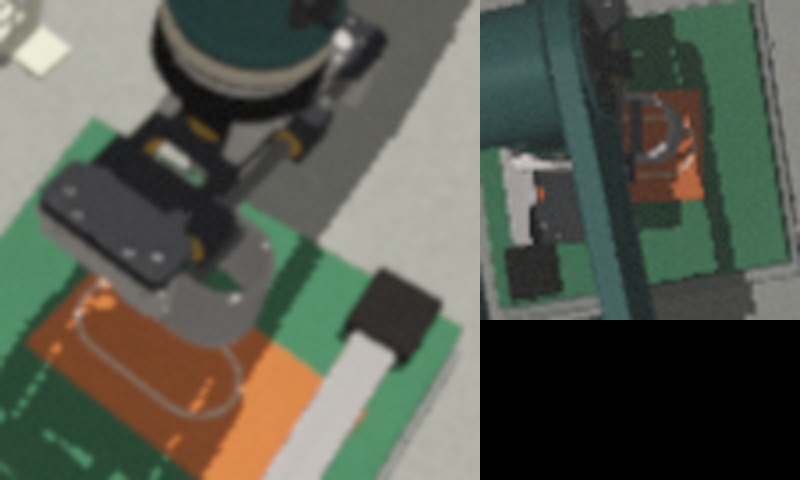

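{"api": "move_arm", "payload": {
  "deltas": [0,0,-0.003,0.4,-0.2,1,1,0,0,-0.003,0.4,-0.2,2.5,1,0,0,-0.003,0.4,-0.2,4,1,0,0,-0.003,0.4,-0.2,5.2,1,0,0,-0.003,0.4,-0.2,6,1,0,0,-0.003,0.4,-0.2,6.4,1,0,0,-0.003,0.4,-0.2,6.5,1,0,0,-0.003,0.4,-0.2,6.5,1]
}}

```text
time: 11.45
tool_pos: [0.5845, 0.1989, 0.1016]
ee_rot: [3.141, -0.0, 1.637]
wrist_force: [0.1, -0.1, -4.0]
width: 0.0499
finger_force: 30.0
```

{"api": "move_arm", "payload": {
  "deltas": [0,0,0,0,0,0,1,0,0,0,0,0,0,1,0,0,0,0,0,0,1]
}}

```text
time: 11.75
tool_pos: [0.5845, 0.1989, 0.1018]
ee_rot: [3.141, -0.0, 1.637]
wrist_force: [0.3, 0.3, -4.5]
width: 0.0502
finger_force: 30.0
```

```bash
cat > rim.py <<'E'
from h import *
def rim():
    go([.5845,.198,.0964],1.636)
    o=robot.get_obs();zt=o['tool_pos'][2]-.0114+.05;print('rim z expected',zt)
    for n in('scene','top'):
        s=snap(n,'r_'+n+str(round(o['time']*100))); W=cloud(s); d=W[...,:2]-o['tool_pos'][:2]; c,si=np.cos(.0655),np.sin(.0655)
        x=d[...,0]*c+d[...,1]*si; y=-d[...,0]*si+d[...,1]*c
        k=(abs(x)<.035)&(abs(y)<.065)&(abs(y)>.026)&(abs(W[...,2]-zt)<.006)
        r=np.c_[np.ones(k.sum()),y[k],x[k]]; print(n,k.sum(),'y',y[k].min(),y[k].max(),'x',x[k].min(),x[k].max(),'plane z0,sy,sx',np.linalg.lstsq(r,W[k][:,2],rcond=None)[0])
E
python3 -c "
from rim import *
rim()
import glob
f=sorted(glob.glob('pics/r_scene*.png'))[-1][5:-4]; crop(f,325,190,445,310,5,'c8')"
```

```text
t 11.75 pos [0.5845 0.1989 0.1018] rpy [ 3.1406e+00 -1.0000e-04  1.6368e+00] F [ 0.3  0.3 -4.5] w 0.0502
turn [ 0.001  -0.0001  0.0008] shift [-0.09 -0.    0.54]
rim z expected 0.14035476788542411
scene 95 y -0.03297763390757584 0.048830923513377464 x -0.02411234994560558 0.025704559694065356 plane z0,sy,sx [ 0.13896636 -0.0006367  -0.01567302]
top 49 y -0.052145861135003184 -0.02609686868316816 x -0.024636501604158544 0.02369676263550423 plane z0,sy,sx [ 0.13952687 -0.01879894 -0.00493229]
```

View pics/c8.png

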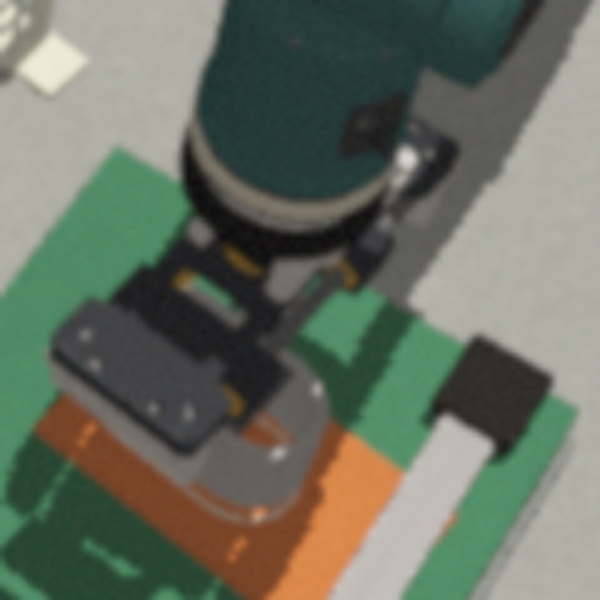

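The die is level and lined up over the outline. I'll lower it the last 5 mm and make a small correction in y.

{"api": "move_arm", "payload": {
  "deltas": [0,0,0,-0.1,0,0.2,1,0,0,0,-0.1,0,0.4,1,0,0,0,-0.1,0,0.5,1,0,0,0,-0.1,0,0.5,1,0,0,0,-0.1,0,0.5,1,0,0,0,-0.1,0,0.5,1]
}}

```text
time: 12.45
tool_pos: [0.5843, 0.1978, 0.0962]
ee_rot: [3.141, 0.0, 1.637]
wrist_force: [0.1, 0.1, -3.5]
width: 0.05
finger_force: 30.0
```

Run:
```python
from rim import *
rim()
print(robot.close_job())
```

```text
t 12.45 pos [0.5843 0.1978 0.0962] rpy [3.1415e+00 1.0000e-04 1.6368e+00] F [ 0.1  0.1 -3.5] w 0.05
turn [0.0001 0.0001 0.0008] shift [ 0.02  0.02 -0.02]
rim z expected 0.13483507846546972
scene 90 y -0.03056031062283438 0.049764467262720526 x -0.023597097282551837 0.025170643481652058 plane z0,sy,sx [ 0.13270393  0.01873992 -0.00974042]
top 60 y -0.05308678424731935 -0.026226817133943377 x -0.024022762678552925 0.023959374697137596 plane z0,sy,sx [ 0.13512277  0.00253038 -0.00127122]
the job is handed in; nothing more can be done
None
```

The job is handed in at 12.5 s: by my measurements the clamp is fully down, the blank did not shift, and the long die went over the guard and is held level about 10 mm above the blank, within roughly 2 mm of centre on the outline; no verdict was returned.

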